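# Find the socket that fits the gland nut of the lab bench's service plate

## Task

One of the three sockets standing in the tray fits the middle one of the three hex nuts in the bench's service plate: try sockets on that middle nut until you find the one that goes fully home over it. Stand any socket that does not fit back upright in the tray, and leave the other things on the bench where they are. Finish while still holding: the fitting socket seated all the way down on the middle nut and still gripped, not let go.

Things in the scene. Friction and masses are not known exactly. Their poses are not given: they have to be found in the camera images.
- socket_small_center (a point): Small steel socket, 75 mm tall, loose, upright, open end down. Point: on its axis, 37.5 mm above its lower rim; z up. Lower 35 mm: hexagonal, 26 mm across flats, with a hex bore 20.4 mm across flats, 30 mm deep, two of its flats square to x (fits a 18 mm nut). Upper 40 mm: square adapter 22 x 22 mm, faces square to x and y; grip it there, 20 mm above this point, fingertips clear of the body.
- socket_medium_center (a point): Medium steel socket, 75 mm tall, loose, upright, open end down. Point: on its axis, 37.5 mm above its lower rim; z up. Lower 35 mm: hexagonal, 34 mm across flats, with a hex bore 28.4 mm across flats, 30 mm deep, two of its flats square to x (fits a 26 mm nut). Upper 40 mm: square adapter 22 x 22 mm, faces square to x and y; grip it there, 20 mm above this point, fingertips clear of the body.
- socket_large_center (a point): Large steel socket, 75 mm tall, loose, upright, open end down. Point: on its axis, 37.5 mm above its lower rim; z up. Lower 35 mm: hexagonal, 42 mm across flats, with a hex bore 36.4 mm across flats, 30 mm deep, two of its flats square to x (fits a 34 mm nut). Upper 40 mm: square adapter 22 x 22 mm, faces square to x and y; grip it there, 20 mm above this point, fingertips clear of the body.
- tray_floor (a point): Grey open tray, 110 mm (x) by 290 mm (y), walls 25 mm high, 5 mm thick, fixed. Point: centre of its inner floor, 5 mm above the bench. The three sockets stand on its floor in a row along its y, about 85 mm apart, in any order, each turned a little.
- service_plate: Grey plate, 110 mm (x) by 290 mm (y), 10 mm thick, fixed; origin under its centre. On it three round white fittings, 62 mm wide, in a row along y, 85 mm apart. Each has a round well 12 mm deep with a fixed brass hex nut upright in it. The nuts are 18, 26 and 34 mm across flats, in any order: the middle one's size is not known beforehand.
- middle_nut_floor (a point): Foot of the MIDDLE nut: centre of its well's floor, 20 mm above the bench, z up. The nut is 18 mm high (top 3 mm tapered), a 9 mm stud end 6 mm higher; two flats are square to x. The fitting socket goes down until its rim is on this floor (0 mm). One too small stops on the nut, rim 15 to 18 mm above this point; one too large stops on the well's edge, rim 12 mm above it.
- petri_dish: Glass dish, 90 mm wide and 15 mm high, loose, on the bench; origin under its centre. Leave alone.
- tub: Clear plastic tub, 110 mm wide and 70 mm high, loose, on the bench; origin under its centre. Leave alone.
- slide_box: Black slide box, 80 x 30 x 32 mm, loose, on the bench; origin under its centre. Leave alone.
- loupe: Black round magnifier, 44 mm wide and 34 mm high, loose, on the bench; origin under its centre. Leave alone.
There are look-alikes about, which are no part of the job. What is shaped like the part that bears socket_large_center but blue or brown is not meant.

How it is judged:
By the outcome, as a careful person would: the job done as asked, in the order asked, and still so for the second after the job is handed in, while the arm keeps its last pose, push and grip.
It also fails if it takes over 72 s, if anything falls off the work surface, if the arm or the gripper's body presses on something with over 40 N, if the wrist force passes 120 N, or if a joint passes its speed limit or range.

## Robot

A 7-joint arm with a two-finger parallel gripper is mounted at the origin on the work surface. World frame = base frame: x ahead of the robot, y to its left, z up, the work surface at z = 0. Lengths are in m, angles in rad, forces in N, time in s.
With the tool pointing down it reaches from about 0.425 to 0.975 m from the base axis. Payload 16.7 kg.
Tool frame: the origin (TCP) lies midway between the tips of the shut fingers; the grasp point (between the pads) lies 19 mm behind it (bot.grip_point_offset is the distance from the TCP to the grasp point, in m); z points along the fingers, y is the line along which they close (so a half turn about z gives the same grasp; the last joint's range is limited). The gripper opens to 85 mm and grips with 20 to 120 N. Pads are 22 mm wide; open, the fingers measure 114 mm over their backs; the gripper's body (76 mm by 85 mm) begins 54 mm behind the grasp point. The pads swing forward as they close: fully open they stand 13 mm farther back than shut.
Start: joints at [-1.276, 0.426, 0.074, 1.606, -0.034, 1.111, -0.067], TCP at [0.29, 0.61, 0.211] pointing down, gripper open.
Joint ranges: [-2.85, 2.85], [-0.5, 2.14], [-1.23, 1.37], [0.21, 2.46], [-1.02, 4.16], [0.16, 2.05], [-2.73, 2.73]. Speed limits (rad/s): [1.89, 1.89, 2.39, 2.39, 3.01, 3.01, 3.01].

## Interface

Orientations are given as a unit quaternion [x, y, z, w].
In Python, from station import readout, optics, ticket, bot gives the robot as it stands.
- The arm moves only by the tool jog_arm, never from a script. Its arguments are lists of equal length, an entry for each row: "dp": the shift along the tool's x, y, z in m, a list of three; "angular": the turn, a rotation vector about the tool's x, y, z in degrees, a list of three. A call has 1 to 5 rows; each row shifts and turns the commanded pose from where the row before left it, along the tool's axes as they then stand; what a row does not reach is not made up. A row lasts 1/12 s, in which the tool goes at most 41.7 mm and 7.16 degrees, less where a joint would pass 70% of its speed; a pose out of reach is approached as far as the arm can. A call is refused whole if a number of a shift passes 0.0417 or a number of a turn 7.16, either way. A call with a gripper value outside its range is refused whole. "fingers" is the closure, from -1 (fully open) to 1 (shut), set as the call begins (left out, the last holds). The fingers move at their own pace and stop on an object; "newtons" is the grip in N (left out, the last holds). Time passes only in rows, so rows that do not move let the fingers close. It gives the time, the measured TCP pose, the force, the opening and the grip force at its end, in the units of the state.
- readout.get_state(): the state, without advancing time (a new reading comes with each control period).
- optics.capture(name): name is "scene" or "top"; returns the picture (384x512x3 uint8, blue, green, red); there is no depth.
- optics.camera_params(name): a dict with "intrinsics" (3x3 intrinsics, pixels), "xyz" and "rotation" of the camera in the world. Camera axes: x right, y down, z forward; pixel columns grow to the right and rows downward; lengths in m; the calibration is good to about 2 mm. A picture is of the moment at which its call begins. camera_params takes no time and is no camera call.
- ticket.job_done(): hands the job in; it is judged then, once.
Trained networks look in the newest picture that a camera, given by its name, has taken for a name from the list of things; names that differ only in an ending like _2 or _b are one class to them, and where a whole thing is asked for, a point or a joint stands for the part that bears it (a point fixed in the world has none). Each returns a list of dicts, best first, with "score" (0 to 1); they miss things now and then, are a little off and sometimes report something else, mostly with a low value. They report only what shows in the picture. A call takes as long as a camera call. They do not tell look-alikes from the thing itself.
- optics.recognise(query, camera): "pixel" ([column, row] in pixels, amid what is visible of it).
- optics.regions_of(query, camera): "pixels" (384x512 bool, what is visible of it) and "pixel" ([column, row] in pixels, amid what is visible of it).
- optics.spot_point(query, camera): "pixel" ([column, row] in pixels: a listed point, or the origin of a listed thing).
The state is a dict: "t": time; "qpos": joint angles; "qvel": joint speeds; "joint_efforts": joint torques, N m; "position": TCP position; "tool_rot": TCP orientation; "wrist_force": force on the tool from outside, world axes, zero at the start; "torque": the same for the moment, N m; "grip_width": opening from 0.0 (shut) to 1.0 (fully open); "finger_force": force on a finger pad.
Only numpy, scipy, OpenCV 4.12 (cv2) and the standard library are available. Lean on these libraries where they do the work, as an engineer would, in place of code of your own. Each camera call takes 0.05 s, during which the arm holds its last target. There are 200 camera calls.

## Working session

There is one attempt and no reset: what is moved stays moved. The work goes in short steps, Python scripts to look and compute and a tool call to move; the robot and the scene stay as the last step left them, time stands still between calls to the robot, and variables do not carry over. Pictures are saved under pics/ and viewed, at most 10 in all, crops included, and the job is handed in when it is done.

Besides the shell and the picture viewer there is one more tool, called after "Call:" by a JSON object that holds its "api" and its "payload". jog_arm: Moves the arm, as the interface text tells. Its arguments: {"type":"object","properties":{"dp":{"type":"array","items":{"type":"array","items":{"type":"number"}}},"angular":{"type":"array","items":{"type":"array","items":{"type":"number"}}},"fingers":{"type":"number"},"newtons":{"type":"number"}},"required":["dp","angular"]}

```bash
mkdir -p pics
cat > h.py <<'E'
import numpy as np, cv2
from station import readout, optics, ticket, bot
def ray(cam,px):
    p=optics.camera_params(cam);K=np.array(p["intrinsics"]);R=np.array(p["rotation"]);
    if R.shape!=(3,3):
        from scipy.spatial.transform import Rotation as Ro; R=Ro.from_quat(R.ravel()).as_matrix()
    return np.array(p["xyz"]),R@np.linalg.solve(K,[px[0],px[1],1.])
def atz(cam,px,z):
    o,d=ray(cam,px);return o+d*(z-o[2])/d[2]
E
python3 - <<'E'
from h import *
a=optics.capture("top");b=optics.capture("scene")
cv2.imwrite("pics/top.png",a);cv2.imwrite("pics/scene.png",b)
np.set_printoptions(precision=4,suppress=True)
for c in("top","scene"):
    print(c,optics.camera_params(c))
    for q,z in(("socket_small_center",.0425),("socket_medium_center",.0425),("socket_large_center",.0425),("tray_floor",.005),("middle_nut_floor",.02),("service_plate",0)):
        for r in optics.spot_point(q,c)[:3]: print(q,r["score"],r["pixel"],atz(c,r["pixel"],z))
print(readout.get_state())
E
```

```text
top {'intrinsics': array([[487.8846,   0.    , 249.9922],
       [  0.    , 487.8846, 190.2787],
       [  0.    ,   0.    ,   1.    ]]), 'xyz': array([0.488 , 0.0241, 1.4246]), 'rotation': array([-0.7006,  0.7126, -0.0193,  0.0303])}
socket_small_center 0.51 [194.2, 228.7] [0.4791 0.2046 0.0425]
socket_medium_center 0.69 [249.7, 131.7] [0.7535 0.0431 0.0425]
socket_medium_center 0.67 [226.7, 228.7] [0.4776 0.1126 0.0425]
socket_large_center 0.79 [170.9, 268.8] [0.3676 0.2713 0.0425]
socket_large_center 0.62 [154.0, 190.3] [0.59   0.3185 0.0425]
socket_large_center 0.55 [121.2, 220.0] [0.5071 0.4122 0.0425]
tray_floor 0.67 [199.5, 230.7] [0.4728 0.1942 0.005 ]
middle_nut_floor 0.56 [348.0, 208.1] [ 0.5307 -0.2351  0.02  ]
service_plate 0.7 [346.9, 208.5] [ 0.5302 -0.2356  0.    ]
scene {'intrinsics': array([[387.3016,   0.    , 252.5228],
       [  0.    , 387.3016, 195.6958],
       [  0.    ,   0.    ,   1.    ]]), 'xyz': array([0.8386, 0.5016, 0.7387]), 'rotation': array([ 0.2518,  0.9098, -0.3203, -0.0789])}
socket_small_center 0.55 [329.3, 240.1] [0.4904 0.2047 0.0425]
socket_me
[... 358 characters left out ...]
nut_floor 0.61 [215.9, 131.3] [ 0.5295 -0.2436  0.02  ]
middle_nut_floor 0.42 [330.6, 245.4] [0.4849 0.2072 0.02  ]
service_plate 0.69 [217.4, 136.2] [ 0.5265 -0.2442  0.    ]
{'t': 0.7, 'qpos': array([-1.2765,  0.4261,  0.0739,  1.606 , -0.0341,  1.1108, -0.0671]), 'qvel': array([ 0.0009,  0.0009,  0.    , -0.0005,  0.0014, -0.0001, -0.0004]), 'joint_efforts': array([  0.0006, -94.9336,   3.7578, -46.3852,   0.0193,   0.0019,
         0.0001]), 'position': array([0.2898, 0.6095, 0.2108]), 'tool_rot': array([ 0.2201,  0.9755, -0.    , -0.    ]), 'wrist_force': array([0.2193, 0.1642, 0.2594]), 'torque': array([ 0.0097,  0.0047, -0.0081]), 'finger_force': 0.0, 'grip_width': 0.9997503211005296}
```

View pics/top.png

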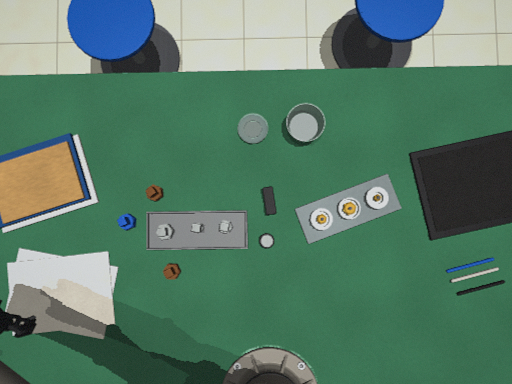

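View pics/scene.png

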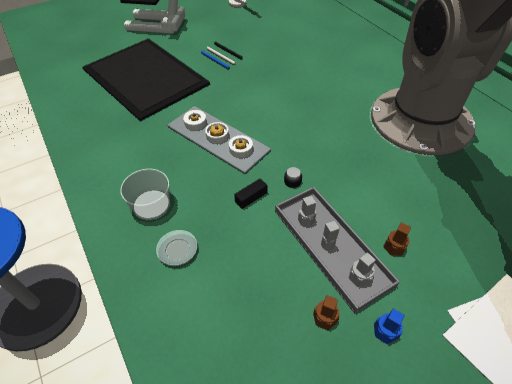

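The tray holds the large (164,231), small (196,228) and medium (225,227) sockets in the top picture. The plate is turned about 20°, with its middle nut near (349,208). Next I'll enlarge both to get the angles and the nut size.

Run:
```python
from h import *
a=cv2.imread("pics/top.png");b=cv2.imread("pics/scene.png")
up=lambda i,x,y,w,h,s:cv2.resize(i[y:y+h,x:x+w],(w*s,h*s),interpolation=cv2.INTER_CUBIC)
z=np.zeros((600,800,3),np.uint8)
z[:280,:440]=up(a,292,172,110,70,4)
z[:280,440:800]=up(b,165,102,90,70,4)
z[290:530,:560]=up(a,142,205,112,48,5)
z[290:600,570:800]=cv2.resize(b[185:310,280:400],(230,310))
cv2.imwrite("pics/crop.png",z)
# plate & tray orientation
np.set_printoptions(precision=4,suppress=True)
for q,zz in(("service_plate",.01),("tray_floor",.0),("socket_large_center",.075),("socket_medium_center",.075),("socket_small_center",.075)):
  for c in("top","scene"):
    for r in optics.regions_of(q,c)[:3]:
        m=r["pixels"].astype(np.uint8);cs,_=cv2.findContours(m,0,1)
        p=np.vstack(cs)[:,0]
        w=np.array([atz(c,u,zz)[:2] for u in p],np.float32)
        print(q,c,r["score"],r["pixel"],m.sum(),cv2.minAreaRect(w))
```

```text
service_plate top 0.76 [335.3, 211.1] 2567 ((0.5301064848899841, -0.23365001380443573), (0.11027965694665909, 0.2908995747566223), 19.864173889160156)
service_plate scene 0.18 [305.2, 211.9] 461 ((0.4671030640602112, 0.10095307230949402), (0.08870363980531693, 0.041499197483062744), 40.462364196777344)
tray_floor top 0.76 [198.9, 233.4] 3316 ((0.47523757815361023, 0.20629453659057617), (0.2959469258785248, 0.11149757355451584), 89.98639678955078)
tray_floor scene 0.69 [338.7, 250.9] 5470 ((0.46822667121887207, 0.19299446046352386), (0.30750682950019836, 0.1272730529308319), 89.91007995605469)
socket_large_center top 0.77 [170.4, 270.3] 220 ((0.36303776502609253, 0.2639172375202179), (0.04690862447023392, 0.04085830971598625), 89.16232299804688)
socket_large_center top 0.73 [164.5, 231.0] 219 ((0.4729219675064087, 0.2827783524990082), (0.04718384891748428, 0.04133537784218788), 89.08723449707031)
socket_large_center top 0.67 [125.4, 222.5] 233 ((0.5022844672203064, 0.38968124985694885), (0.050264764577150345, 0.04150643199682236), 89.06830596923828)
socket_large_center scene 0.88 [389
[... 519 characters left out ...]
687378), (0.03595026209950447, 0.030295461416244507), 89.0738754272461)
socket_medium_center scene 0.87 [305.0, 210.0] 475 ((0.5014432668685913, 0.13510993123054504), (0.08582878112792969, 0.03578593581914902), 50.80084991455078)
socket_small_center top 0.52 [194.7, 227.7] 100 ((0.4838550090789795, 0.19261664152145386), (0.02770136669278145, 0.02761802077293396), 89.4544677734375)
socket_small_center scene 0.93 [328.1, 235.8] 375 ((0.4982181787490845, 0.20910319685935974), (0.07085830718278885, 0.028965182602405548), 38.099918365478516)
socket_small_center scene 0.5 [147.5, 196.0] 1932 ((0.7709754705429077, -0.08882556855678558), (0.10497640073299408, 0.14650684595108032), 4.280755043029785)
```

View pics/crop.png

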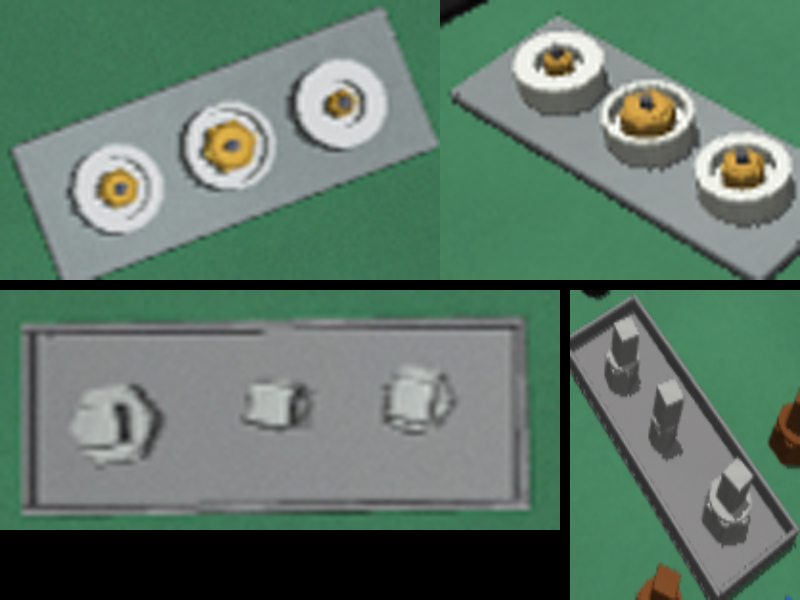

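The middle nut is clearly the largest, so the large tray socket (steel, top view ≈(164,231)) is the one to try. I'll refine its pose, the nut axis and the yaw.

```bash
cat >> h.py <<'E'
from scipy.spatial.transform import Rotation as Ro
def proj(cam,P):
    p=optics.camera_params(cam);R=Ro.from_quat(p["rotation"]).as_matrix()
    q=(np.asarray(P)-p["xyz"])@R@np.array(p["intrinsics"]).T
    return q[:,:2]/q[:,2:]
def sil(cam,x,y,yaw,z0,af,win,S=8):
    """socket silhouette, supersampled, in window (x,y,w,h)"""
    m=np.zeros((win[3]*S,win[2]*S),np.uint8)
    h=np.radians(30+60*np.arange(6)+yaw);s=np.radians(45+90*np.arange(4)+yaw)
    for ang,r,a,b in((h,af/3**.5,0,.035),(s,.011*2**.5,.035,.075)):
        P=[(x+r*np.cos(t),y+r*np.sin(t),z0+k) for k in(a,b) for t in ang]
        u=(proj(cam,P)-win[:2]+.5)*S
        cv2.fillConvexPoly(m,cv2.convexHull(np.round(u).astype(np.int32)),1)
    return cv2.resize(m.astype(np.float32),(win[2],win[3]),interpolation=cv2.INTER_AREA)
E
python3 - <<'E'
from h import *
from scipy.optimize import minimize,least_squares
np.set_printoptions(precision=4,suppress=True)
ims={c:optics.capture(c) for c in("top","scene")}
def pick(c,q,px):
    rs=[r for r in optics.regions_of(q,c) if np.hypot(*(np.array(r["pixel"])-px))<12]
    return rs[0]["pixels"].astype(np.float32)
M={"top":pick("top","socket_large_center",(165,231)),"scene":pick("scene","socket_large_center",(363,272))}
W={"top":(140,210,50,45),"scene":(330,240,70,65)}
def cost(v,cams):
    return sum(np.abs(sil(c,v[0],v[1],v[2],.005,.042,W[c])-M[c][W[c][1]:W[c][1]+W[c][3],W[c][0]:W[c][0]+W[c][2]]).sum()/M[c].sum() for c in cams)
for cams in(("top",),("scene",),("top","scene")):
  for y0 in(-15,0,15):
    r=minimize(lambda u:cost([u[0]/1e3,u[1]/1e3,u[2]],cams),[475,280,y0],method="Nelder-Mead",options=dict(initial_simplex=[[475,280,y0],[485,280,y0],[475,270,y0],[475,280,y0+8]]))
    print(cams,r.x,r.fun)
# rings
for c,ws in(("top",[(321,219),(349,208),(377,198)]),("scene",[(241,145),(217,131),(195,119)])):
    im=ims[c].astype(int);white=((im.min(2)>185)).astype(np.uint8)
    n,l,s,ce=cv2.connectedComponentsWithStats(white)
    P=[]
    for w in ws:
        ids=[i for i in range(1,n) if np.hypot(*(ce[i]-w))<12 and s[i,4]>20]
        pts=np.argwhere(np.isin(l,ids))[:,::-1].astype(np.int32)
        h=cv2.convexHull(pts)[:,0]
        g=np.array([atz(c,u,.032)[:2] for u in h])
        f=least_squares(lambda v:np.hypot(*(g-v[:2]).T)-v[2],[*g.mean(0),.03],loss="soft_l1",f_scale=.001)
        P.append(f.x);print(c,f.x,len(h))
    P=np.array(P);d=P[0]-P[2];print("mean",P.mean(0),"yaw",np.degrees(np.arctan2(-d[0],d[1])),np.hypot(*d[:2]))
z=np.zeros((600,800,3),np.uint8)
z[:400,:400]=cv2.resize(ims["top"][212:252,145:185],(400,400),interpolation=cv2.INTER_CUBIC)
z[:500,400:800]=cv2.resize(ims["scene"][247:297,342:382],(400,500),interpolation=cv2.INTER_CUBIC)
cv2.imwrite("pics/crop2.png",z)
E
```

```text
('top',) [472.5526 293.7745   9.9427] 0.07863371819257736
('top',) [473.0225 293.8563  14.9019] 0.08001453429460526
('top',) [472.7507 293.5583  20.2445] 0.09011627733707428
('scene',) [472.3586 291.8288  -0.9085] 0.11622282862663269
('scene',) [472.254  291.2673  12.0269] 0.12228260934352875
('scene',) [472.4869 291.4947  19.3454] 0.13538043200969696
('top', 'scene') [473.1809 292.6176   0.376 ] 0.24296069145202637
('top', 'scene') [472.7927 292.9803  12.9102] 0.22905713319778442
('top', 'scene') [473.2557 292.8173  20.5975] 0.25757455825805664
top [ 0.5018 -0.157   0.0303] 18
top [ 0.5308 -0.2369  0.03  ] 18
top [ 0.5595 -0.3165  0.0299] 17
mean [ 0.5307 -0.2368  0.0301] yaw 19.883124675603685 0.16960285394291427
scene [ 0.5005 -0.158   0.0309] 19
scene [ 0.5299 -0.2382  0.0309] 15
scene [ 0.5587 -0.3182  0.031 ] 16
mean [ 0.5297 -0.2381  0.0309] yaw 19.968836361149446 0.17043659583284046
```

View pics/crop2.png

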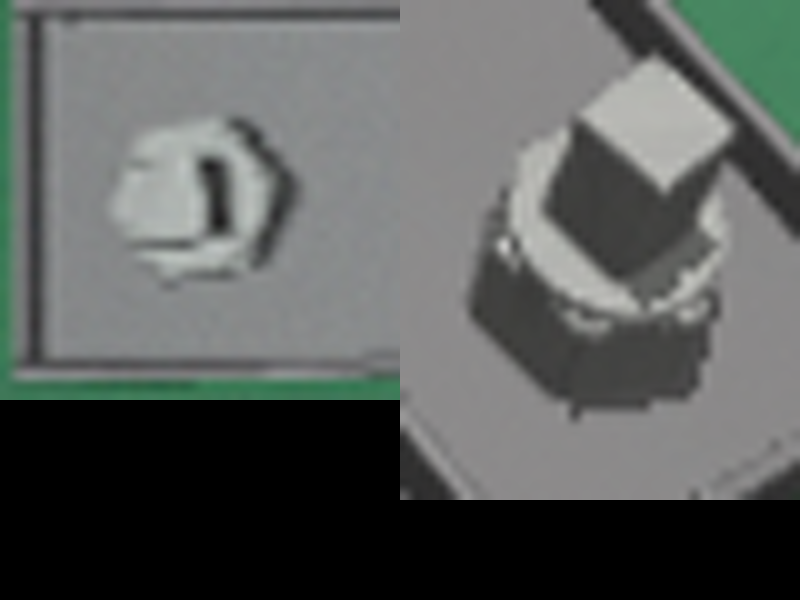

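The large socket stands upright at about (0.4727, 0.2928), turned slightly. Next I'll compute its yaw from the adapter-top corners seen in the scene crop, and the first move.

```bash
cat >> h.py <<'E'
def delta(pos,yawy):
    """remaining move in tool axes (tool down, tool-y at world yaw yawy deg): turn about tool z, dp in current tool axes"""
    s=readout.get_state();R=Ro.from_quat(s["tool_rot"]);d=np.array(pos)-s["position"]
    Y=R.apply([0,1,0]);cur=np.degrees(np.arctan2(Y[1],Y[0]));turn=-((yawy-cur+90)%180-90)
    print("t",round(s["t"],2),"pos",s["position"].round(4),"tool y yaw",round(cur,2),"tilt",R.apply([0,0,1])[:2].round(4),"F",s["wrist_force"].round(1),"grip",round(s["grip_width"],3),round(s["finger_force"],1))
    Rn=R*Ro.from_rotvec([0,0,np.radians(turn)])
    print("dp now-frame",R.inv().apply(d).round(4),"dp final-frame",Rn.inv().apply(d).round(4),"turn z",round(turn,2))
E
python3 - <<'E'
from h import *
c=np.array([(655,55),(735,130),(668,190),(580,118)])
P=np.array([atz("scene",((x-400+.5)/10-.5+342,(y+.5)/10-.5+247),.08)[:2] for x,y in c]);print(P,P.mean(0))
for i in range(4):
    d=P[(i+1)%4]-P[i];print(np.hypot(*d),np.degrees(np.arctan2(d[1],d[0])))
delta([.4727,.2928,.15],8)
E
```

```text
[[0.46351043 0.28004607]
 [0.46143096 0.30047456]
 [0.48086346 0.30369413]
 [0.4849243  0.28323937]] [0.47268229 0.29186353]
0.02053404878884914 95.81228985267406
0.01969740776303391 9.407308276685765
0.020853958944993534 -78.77119768479446
0.02165065314917308 -171.5183816101087
t 1.4 pos [0.2898 0.6096 0.2108] tool y yaw 64.57 tilt [-0.0001 -0.    ] F [0.3 0.7 0.6] grip 1.002 0.0
dp now-frame [-0.3012 -0.2075  0.0608] dp final-frame [-0.3391  0.137   0.0608] turn z 56.57
```

Call:
{"api": "jog_arm", "payload": {"dp": [[-0.0296,-0.0204,0],[-0.0319,-0.0167,0],[-0.0337,-0.0127,0],[-0.035,-0.0085,0],[-0.0358,-0.0041,0]], "angular": [[0,0,7],[0,0,7],[0,0,7],[0,0,7],[0,0,7]], "fingers": -1, "newtons": 60}}

```text
t: 1.82
position: [0.3803, 0.4521, 0.211]
tool_rot: [0.506, 0.863, 0.0, -0.0]
wrist_force: [1.6, 0.9, -0.3]
grip_width: 0.999
finger_force: 0.0
```

Call:
{"api": "jog_arm", "payload": {"dp": [[-0.036,0,0],[-0.0357,0.0046,0],[-0.035,0.009,0],[-0.0335,0.013,0],[0,0,0]], "angular": [[0,0,7],[0,0,7],[0,0,7],[0,0,0],[0,0,0]]}}

```text
t: 2.23
position: [0.455, 0.322, 0.2114]
tool_rot: [0.655, 0.755, 0.0, 0.001]
wrist_force: [1.2, -0.6, 0.4]
grip_width: 1.0
finger_force: 0.0
```

```bash
python3 -c "
from h import *
delta([.4727,.2925,.0435],8.5)"
```

```text
t 2.23 pos [0.455  0.322  0.2114] tool y yaw 8.09 tilt [ 0.0015 -0.0012] F [ 1.2 -0.6  0.4] grip 1.0 0.0
dp now-frame [-0.0315  0.0132  0.1679] dp final-frame [-0.0316  0.0129  0.1679] turn z -0.41
```

Call:
{"api": "jog_arm", "payload": {"dp": [[-0.0315,0.013,0],[0,0,0.035],[0,0,0.035],[0,0,0.035],[0,0,0]], "angular": [[0,0,-0.4],[0,0,0],[0,0,0],[0,0,0],[0,0,0]]}}

```text
t: 2.65
position: [0.466, 0.2976, 0.1006]
tool_rot: [0.649, 0.76, -0.004, -0.0]
wrist_force: [-1.2, -1.2, -0.5]
grip_width: 1.001
finger_force: 0.0
```

```bash
python3 -c "
from h import *
delta([.4727,.2925,.0435],8.5)
c=optics.capture('scene');cv2.imwrite('pics/g1.png',cv2.resize(c[190:320,280:430],(750,600)))"
```

```text
t 2.65 pos [0.466  0.2976 0.1006] tool y yaw 9.01 tilt [-0.0057 -0.0053] F [-1.2 -1.2 -0.5] grip 1.001 0.0
dp now-frame [-0.0058  0.0061  0.0571] dp final-frame [-0.0057  0.0062  0.0571] turn z 0.51
```

View pics/g1.png

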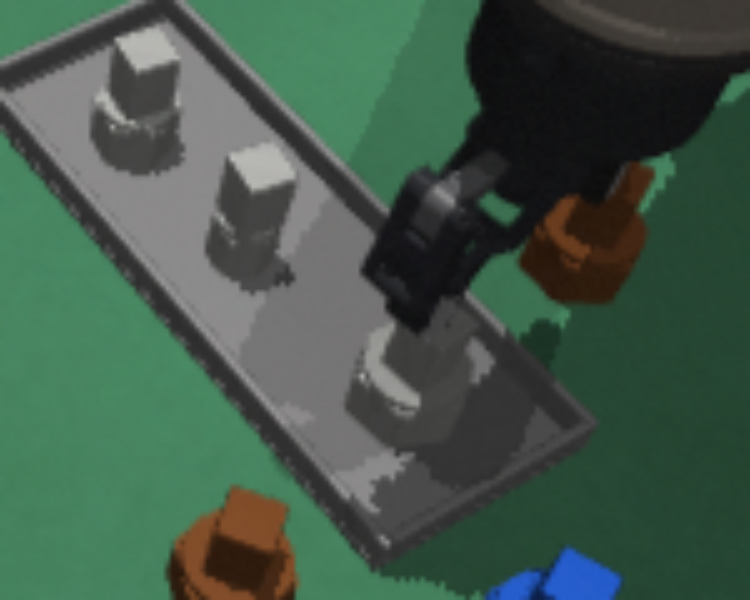

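The view shows the large socket under the open gripper, with the near finger just ahead of the adapter and the brown look-alike clear of the fingers. I'll correct sideways and go down.

Call:
{"api": "jog_arm", "payload": {"dp": [[-0.0058,0.006,0],[0,0,0],[0,0,0]], "angular": [[0,0,0.5],[0,0,0],[0,0,0]]}}

```text
t: 2.95
position: [0.4772, 0.2949, 0.1079]
tool_rot: [0.653, 0.757, 0.002, 0.0]
wrist_force: [-0.0, 0.5, 0.3]
grip_width: 0.997
finger_force: 0.0
```

```bash
python3 -c "
from h import *
delta([.4727,.2925,.0435],8.5)"
```

```text
t 2.95 pos [0.4772 0.2949 0.1079] tool y yaw 8.41 tilt [0.0023 0.002 ] F [-0.   0.5  0.3] grip 0.997 0.0
dp now-frame [-0.0019 -0.005   0.0644] dp final-frame [-0.0018 -0.005   0.0644] turn z -0.09
```

Call:
{"api": "jog_arm", "payload": {"dp": [[-0.002,-0.004,0.01],[0,0,0.015],[0,0,0.015],[0,0,0.01],[0,0,0]], "angular": [[0,0,0],[0,0,0],[0,0,0],[0,0,0],[0,0,0]]}}

```text
t: 3.37
position: [0.471, 0.2915, 0.0542]
tool_rot: [0.653, 0.758, -0.001, -0.0]
wrist_force: [-1.0, -0.7, 0.3]
grip_width: 1.002
finger_force: 0.0
```

Call:
{"api": "jog_arm", "payload": {"dp": [[0,0,0],[0,0,0],[0,0,0]], "angular": [[0,0,0],[0,0,0],[0,0,0]]}}

```text
t: 3.62
position: [0.4725, 0.2923, 0.0566]
tool_rot: [0.653, 0.757, 0.001, 0.0]
wrist_force: [0.2, -0.6, -0.2]
grip_width: 0.998
finger_force: 0.0
```

```bash
python3 -c "
from h import *
delta([.4727,.2925,.0435],8.5)"
```

```text
t 3.62 pos [0.4725 0.2923 0.0566] tool y yaw 8.47 tilt [0.0008 0.0008] F [ 0.2 -0.6 -0.2] grip 0.998 0.0
dp now-frame [0.0001 0.0002 0.0131] dp final-frame [0.0001 0.0002 0.0131] turn z -0.03
```

Call:
{"api": "jog_arm", "payload": {"dp": [[0,0,0.006],[0,0,0.006],[0,0,0],[0,0,0],[0,0,0]], "angular": [[0,0,0],[0,0,0],[0,0,0],[0,0,0],[0,0,0]]}}

```text
t: 4.03
position: [0.4721, 0.2919, 0.0437]
tool_rot: [0.653, 0.757, -0.0, 0.0]
wrist_force: [-0.0, -0.4, 0.1]
grip_width: 1.001
finger_force: 0.0
```

Call:
{"api": "jog_arm", "payload": {"dp": [[0,0,0],[0,0,0],[0,0,0],[0,0,0],[0,0,0]], "angular": [[0,0,0],[0,0,0],[0,0,0],[0,0,0],[0,0,0]], "fingers": 1, "newtons": 40}}

```text
t: 4.45
position: [0.4721, 0.2921, 0.0439]
tool_rot: [0.653, 0.757, 0.0, 0.0]
wrist_force: [-0.6, -0.0, -0.2]
grip_width: 0.299
finger_force: 0.0
```

Call:
{"api": "jog_arm", "payload": {"dp": [[0,0,0],[0,0,0],[0,0,0],[0,0,0],[0,0,0]], "angular": [[0,0,0],[0,0,0],[0,0,0],[0,0,0],[0,0,0]], "newtons": 80}}

```text
t: 4.87
position: [0.4723, 0.2922, 0.0441]
tool_rot: [0.653, 0.757, 0.0, 0.0]
wrist_force: [-0.4, -0.6, 5.8]
grip_width: 0.232
finger_force: 79.4
```

```bash
python3 -c "
from h import *
delta([.4727,.2925,.0435],8.5)
c=optics.capture('scene');cv2.imwrite('pics/g2.png',cv2.resize(c[190:320,280:430],(750,600)))"
```

```text
t 4.87 pos [0.4723 0.2922 0.0441] tool y yaw 8.46 tilt [0.0004 0.0003] F [-0.4 -0.6  5.8] grip 0.232 79.4
dp now-frame [0.0003 0.0004 0.0006] dp final-frame [0.0003 0.0004 0.0006] turn z -0.04
```

View pics/g2.png

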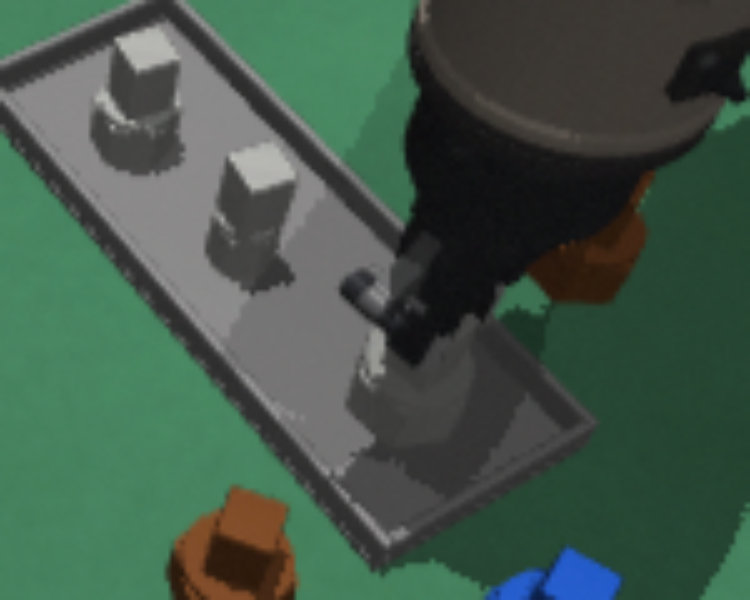

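The picture shows the fingers closed on the adapter with the socket upright and the others untouched. Lifting.

Call:
{"api": "jog_arm", "payload": {"dp": [[0,0,-0.01],[0,0,-0.025],[0,0,-0.035],[0,0,-0.035],[0,0,-0.02]], "angular": [[0,0,0],[0,0,0],[0,0,0],[0,0,0],[0,0,0]]}}

```text
t: 5.33
position: [0.4728, 0.2921, 0.1725]
tool_rot: [0.653, 0.757, 0.001, 0.0]
wrist_force: [1.2, -0.0, -2.7]
grip_width: 0.236
finger_force: 79.0
```

```bash
python3 -c "
from h import *
delta([.5302,-.2375,.165],19.9)"
```

```text
t 5.33 pos [0.4728 0.2921 0.1725] tool y yaw 8.43 tilt [0.0019 0.0015] F [ 1.2 -0.  -2.7] grip 0.236 79.0
dp now-frame [-0.5323 -0.0209  0.0068] dp final-frame [-0.5175 -0.1263  0.0068] turn z -11.47
```

Call:
{"api": "jog_arm", "payload": {"dp": [[-0.015,0,0],[-0.03,0,0],[-0.036,-0.002,0],[-0.036,-0.002,0],[-0.036,-0.002,0]], "angular": [[0,0,0],[0,0,0],[0,0,0],[0,0,0],[0,0,0]]}}

```text
t: 5.75
position: [0.4879, 0.1377, 0.1686]
tool_rot: [0.653, 0.757, -0.0, -0.0]
wrist_force: [1.3, -0.7, -3.3]
grip_width: 0.237
finger_force: 78.9
```

Call:
{"api": "jog_arm", "payload": {"dp": [[-0.036,-0.002,0],[-0.036,-0.002,0],[-0.036,-0.002,0],[-0.036,-0.002,0],[-0.036,-0.002,0]], "angular": [[0,0,0],[0,0,0],[0,0,0],[0,0,0],[0,0,0]]}}

```text
t: 6.17
position: [0.5043, -0.0418, 0.1687]
tool_rot: [0.653, 0.757, -0.0, -0.0]
wrist_force: [2.0, 0.2, -3.2]
grip_width: 0.235
finger_force: 78.9
```

Call:
{"api": "jog_arm", "payload": {"dp": [[-0.036,-0.002,0],[-0.036,-0.002,0],[-0.036,-0.001,0],[-0.03,0,0],[-0.02,0,0]], "angular": [[0,0,0],[0,0,0],[0,0,0],[0,0,0],[0,0,0]]}}

```text
t: 6.58
position: [0.5226, -0.2003, 0.1687]
tool_rot: [0.654, 0.756, -0.001, -0.0]
wrist_force: [-0.3, 1.2, -3.5]
grip_width: 0.236
finger_force: 78.9
```

Call:
{"api": "jog_arm", "payload": {"dp": [[0,0,0],[0,0,0],[0,0,0],[0,0,0],[0,0,0]], "angular": [[0,0,-3],[0,0,-5],[0,0,-3.4],[0,0,0],[0,0,0]]}}

```text
t: 7.0
position: [0.523, -0.1969, 0.1686]
tool_rot: [0.576, 0.818, -0.0, -0.0]
wrist_force: [-0.2, 0.2, -3.3]
grip_width: 0.231
finger_force: 78.9
```

```bash
python3 -c "
from h import *
delta([.5302,-.2375,.1],19.9)"
```

```text
t 7.0 pos [ 0.523  -0.1969  0.1686] tool y yaw 19.73 tilt [-0.0007  0.0002] F [-0.2  0.2 -3.3] grip 0.231 78.9
dp now-frame [-0.0407 -0.0069  0.0686] dp final-frame [-0.0407 -0.007   0.0686] turn z -0.17
```

Call:
{"api": "jog_arm", "payload": {"dp": [[-0.015,-0.003,0.01],[-0.018,-0.003,0.018],[-0.0077,-0.001,0.02],[0,0,0.012],[0,0,0.008]], "angular": [[0,0,-0.2],[0,0,0],[0,0,0],[0,0,0],[0,0,0]]}}

```text
t: 7.42
position: [0.53, -0.2372, 0.0993]
tool_rot: [0.574, 0.819, -0.001, -0.001]
wrist_force: [0.2, 0.3, -3.2]
grip_width: 0.235
finger_force: 78.8
```

Call:
{"api": "jog_arm", "payload": {"dp": [[0,0,0],[0,0,0],[0,0,0],[0,0,0]], "angular": [[0,0,0],[0,0,0],[0,0,0],[0,0,0]]}}

```text
t: 7.75
position: [0.5315, -0.2371, 0.1018]
tool_rot: [0.573, 0.82, 0.0, 0.001]
wrist_force: [0.3, -0.7, -2.3]
grip_width: 0.23
finger_force: 78.7
```

Run:
```python
from h import *
delta([.5302,-.2375,.1],19.9)
z=np.zeros((600,800,3),np.uint8)
a=optics.capture("top");b=optics.capture("scene")
cv2.imwrite("pics/n_top.png",a);cv2.imwrite("pics/n_scene.png",b)
z[:600,:400]=cv2.resize(a[170:245,325:375],(400,600),interpolation=cv2.INTER_CUBIC)
z[:600,400:]=cv2.resize(b[80:155,195:245],(400,600),interpolation=cv2.INTER_CUBIC)
cv2.imwrite("pics/n1.png",z)
```

```text
t 7.75 pos [ 0.5315 -0.2371  0.1018] tool y yaw 20.09 tilt [ 0.0013 -0.0001] F [ 0.3 -0.7 -2.3] grip 0.23 78.7
dp now-frame [ 0.     -0.0014  0.0018] dp final-frame [ 0.     -0.0014  0.0018] turn z 0.19
```

View pics/n1.png

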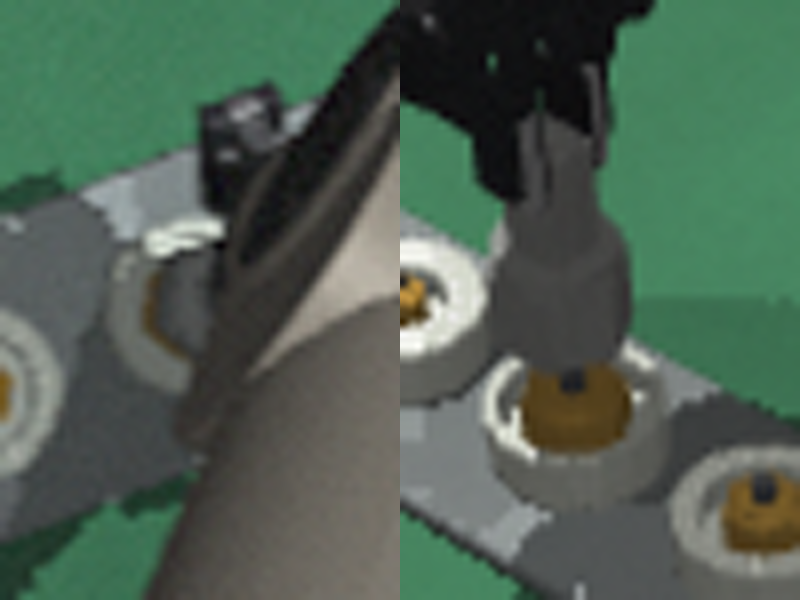

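Run:
```python
from h import *
from scipy.optimize import minimize
np.set_printoptions(precision=4,suppress=True)
b=cv2.imread("pics/n_scene.png").astype(int)
hsv=cv2.cvtColor(b.astype(np.uint8),cv2.COLOR_BGR2HSV)
for v in range(108,128,2): print(v,[f"{x[2]}/{x[1]}" for x in hsv[v,200:232]])
print("stud",proj("scene",[[.5299,-.2382,.044]]), "axis at TCP",proj("scene",[[.5315,-.2371,z] for z in(.0627,.0977)]))
h=np.radians(30+60*np.arange(6)+20)
for o in((.5315,-.2371),(.5325,-.2371),(.5315,-.2361)):
    P=[(o[0]+.02425*np.cos(t),o[1]+.02425*np.sin(t),z) for z in(.0627,.0977) for t in h]
    q=proj("scene",P);print(o,q[:6].min(0),q[:6].max(0),q[6:].min(0),q[6:].max(0))
```

```text
108 ['131/117', '132/118', '131/119', '131/117', '130/118', '132/122', '134/89', '150/14', '84/6', '63/8', '63/4', '64/12', '63/4', '63/8', '61/0', '62/8', '62/4', '61/8', '60/4', '64/8', '70/7', '78/23', '106/87', '131/117', '131/119', '132/118', '132/116', '133/117', '134/120', '134/118', '131/117', '134/118']
110 ['187/5', '147/14', '143/45', '125/98', '132/120', '131/119', '146/28', '151/7', '108/7', '64/12', '63/4', '61/4', '63/4', '63/8', '62/8', '61/4', '62/4', '60/4', '60/4', '65/4', '70/7', '70/7', '73/14', '104/88', '131/119', '132/118', '132/118', '131/117', '133/121', '131/119', '134/118', '133/121']
112 ['218/14', '217/14', '212/14', '195/12', '149/15', '151/17', '133/8', '95/8', '70/7', '70/7', '68/4', '66/8', '63/12', '63/8', '64/4', '62/8', '66/12', '69/4', '69/4', '71/4', '71/4', '65/8', '60/9', '80/64', '133/117', '133/119', '132/120', '132/118', '133/119', '133/119', '133/117', '133/117']
114 ['217/14', '218/15', '217/15', '218/15', '212/13', '144/11', '109/7', '66/8', '67/8', '69/7', '69/7', '70/11', '71/4', '71/7', '71/7', '68/8', '71/7', '71/7', '68/8', '62/0', 
[... 1579 characters left out ...]
'113/117', '113/120']
126 ['92/17', '90/14', '88/14', '87/18', '77/10', '61/8', '136/9', '204/14', '186/12', '129/16', '94/11', '83/98', '72/81', '68/45', '64/48', '54/0', '45/0', '45/6', '72/128', '81/154', '83/157', '83/129', '85/66', '90/17', '97/13', '129/14', '126/14', '121/11', '133/10', '132/15', '132/19', '120/49']
stud [[215.8616 125.7889]] axis at TCP [[214.864  120.836 ]
 [213.5876 110.3082]]
(0.5315, -0.2371) [206.0494 114.9075] [223.593  126.9389] [204.5231 104.3736] [222.5617 116.4222]
(0.5325, -0.2371) [205.7081 115.0359] [223.2602 127.0747] [204.1719 104.5023] [222.2196 116.5585]
(0.5315, -0.2361) [206.2182 115.1145] [223.7694 127.1585] [204.6957 104.5806] [222.7424 116.6421]
```

Call:
{"api": "jog_arm", "payload": {"dp": [[0,-0.001,0.008],[0,0,0.008],[0,0,0.004],[0,0,0],[0,0,0]], "angular": [[0,0,0.1],[0,0,0],[0,0,0],[0,0,0],[0,0,0]]}}

```text
t: 8.27
position: [0.5297, -0.2377, 0.0803]
tool_rot: [0.574, 0.819, -0.0, -0.0]
wrist_force: [-0.5, 0.2, -3.2]
grip_width: 0.232
finger_force: 78.9
```

Call:
{"api": "jog_arm", "payload": {"dp": [[0,0,0],[0,0,0],[0,0,0]], "angular": [[0,0,0],[0,0,0],[0,0,0]]}}

```text
t: 8.52
position: [0.5302, -0.2378, 0.081]
tool_rot: [0.574, 0.819, 0.0, 0.0]
wrist_force: [0.1, 1.4, -3.5]
grip_width: 0.233
finger_force: 78.9
```

Run:
```python
from h import *
delta([.5302,-.2375,.0771],19.9)
```

```text
t 8.52 pos [ 0.5302 -0.2378  0.081 ] tool y yaw 19.97 tilt [ 0.0003 -0.0001] F [ 0.1  1.4 -3.5] grip 0.233 78.9
dp now-frame [0.0002 0.0001 0.0039] dp final-frame [0.0002 0.0001 0.0039] turn z 0.07
```

Call:
{"api": "jog_arm", "payload": {"dp": [[0,0,0.002],[0,0,0.002],[0,0,0.002],[0,0,0],[0,0,0]], "angular": [[0,0,0],[0,0,0],[0,0,0],[0,0,0],[0,0,0]]}}

```text
t: 8.93
position: [0.5299, -0.2377, 0.0746]
tool_rot: [0.574, 0.819, -0.0, -0.0]
wrist_force: [-0.3, -1.4, -3.6]
grip_width: 0.234
finger_force: 78.9
```

Call:
{"api": "jog_arm", "payload": {"dp": [[0,0,0.001],[0,0,0.001],[0,0,0.001],[0,0,0]], "angular": [[0,0,0],[0,0,0],[0,0,0],[0,0,0]]}}

```text
t: 9.27
position: [0.53, -0.2373, 0.0716]
tool_rot: [0.574, 0.819, 0.0, -0.0]
wrist_force: [1.5, 1.5, -3.0]
grip_width: 0.231
finger_force: 79.0
```

Call:
{"api": "jog_arm", "payload": {"dp": [[0,0,0.002],[0,0,0.002],[0,0,0.002],[0,0,0.001],[0,0,0]], "angular": [[0,0,0],[0,0,0],[0,0,0],[0,0,0],[0,0,0]]}}

```text
t: 9.68
position: [0.5301, -0.2374, 0.0645]
tool_rot: [0.574, 0.819, 0.0, -0.0]
wrist_force: [2.7, 3.1, -5.4]
grip_width: 0.234
finger_force: 78.8
```

Call:
{"api": "jog_arm", "payload": {"dp": [[0,0,0.001],[0,0,0.001],[0,0,0.001],[0,0,0.001],[0,0,0]], "angular": [[0,0,0],[0,0,0],[0,0,0],[0,0,0],[0,0,0]]}}

```text
t: 10.1
position: [0.5301, -0.2376, 0.0607]
tool_rot: [0.574, 0.819, 0.0, 0.0]
wrist_force: [2.7, 4.9, -3.1]
grip_width: 0.234
finger_force: 79.1
```

Call:
{"api": "jog_arm", "payload": {"dp": [[0,0,0.001],[0,0,0.001],[0,0,0],[0,0,0]], "angular": [[0,0,0],[0,0,0],[0,0,0],[0,0,0]]}}

```text
t: 10.43
position: [0.5304, -0.2375, 0.0591]
tool_rot: [0.574, 0.819, 0.0, 0.0]
wrist_force: [1.5, 6.0, 5.8]
grip_width: 0.236
finger_force: 80.0
```

Call:
{"api": "jog_arm", "payload": {"dp": [[0,0,0.0005],[0,0,0.0005],[0,0,0],[0,0,0]], "angular": [[0,0,0],[0,0,0],[0,0,0],[0,0,0]]}}

```text
t: 10.77
position: [0.5307, -0.2376, 0.059]
tool_rot: [0.574, 0.819, 0.001, 0.0]
wrist_force: [-2.3, 8.8, 21.5]
grip_width: 0.236
finger_force: 82.0
```

Call:
{"api": "jog_arm", "payload": {"dp": [[0,0,0],[0,0,0],[0,0,0],[0,0,0],[0,0,0]], "angular": [[0,0,0],[0,0,0],[0,0,0],[0,0,0],[0,0,0]]}}

```text
t: 11.18
position: [0.5307, -0.2376, 0.059]
tool_rot: [0.574, 0.819, 0.001, 0.0]
wrist_force: [-2.0, 8.0, 21.4]
grip_width: 0.234
finger_force: 82.0
```

Run:
```python
from h import *
b=optics.capture("scene")
cv2.imwrite("pics/end.png",cv2.resize(b[80:290,150:400],(750,600),interpolation=cv2.INTER_CUBIC))
```

```text
(no output)
```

View pics/end.png

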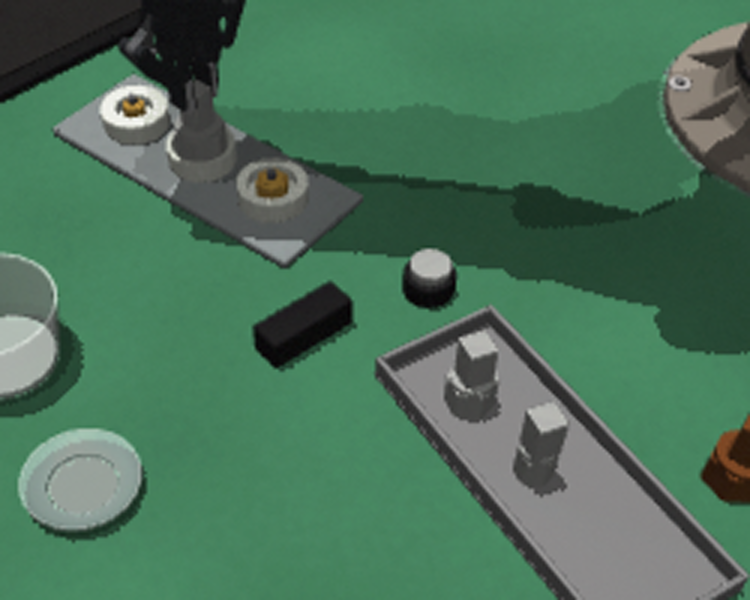

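The picture shows the socket sunk into the middle fitting at crop (203,140) and still gripped. The other things stand where they were. Handing in.

```bash
python3 -c "
from station import ticket
print(ticket.job_done())"
```

```text
the job is handed in; nothing more can be done
None
```

The large socket fits: it is seated all the way down on the middle nut (rim at about 20 mm, pressing with about 21 N) and still gripped; it was the only socket tried, and the job is handed in.

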